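Unlock the check-source bar and lay it across the response-check jig

ROBOT

A 6-joint arm with a two-finger parallel gripper is mounted at the origin on the work surface. World frame = base frame: x ahead of the robot, y to its left, z up, the work surface at z = 0. Lengths are in mm, angles in rad, forces in N, time in s.
With the tool pointing down it reaches from about 250 to 800 mm from the base axis. Payload 8.5 kg.
Tool frame: the origin (TCP) lies at the centre of the arm's flange, where the gripper is bolted on; the fingertips stand 173 mm ahead of it and the grasp point (between the pads) lies 155 mm ahead of it (manip.grip_point_offset is the distance from the TCP to the grasp point, in mm); z points along the fingers, y is the line along which they close (so a half turn about z gives the same grasp; the last joint's range is limited). The gripper opens to 85 mm and grips with 20 to 120 N. Pads are 22 mm wide; open, the fingers measure 114 mm over their backs; the gripper's body (76 mm by 85 mm) begins 54 mm behind the grasp point. The pads swing forward as they close: fully open they stand 13 mm farther back than shut.
Start: joints at [-1.282, 0.238, -0.013, 1.319, 0, 1.571], TCP at [149.512, -503.233, 404.676] pointing down, gripper open.
Joint ranges: [-2.66, 2.66], [-1.03, 1.9], [-1.14, 1.46], [-1.82, 2.27], [-1.45, 1.34], [-3.14, 3.14]. Speed limits (rad/s): [2.22, 2.22, 2.79, 3.14, 3.14, 3.14].

INTERFACE

Orientations are given as a unit quaternion [x, y, z, w].
In Python, from rig import status, read_camera, close_job, manip gives the robot as it stands. The module is installed in compiled form; this text tells all that it offers.
- The arm moves only by the shell command python3 -m handwheel 'ROWS' [FORCE]. ROWS is text: rows parted by semicolons, each of 5 numbers parted by spaces: the shift along the world's x, y, z in m, then the turn about the world's z in degrees, then the finger opening in m, from 0 to 0.0854. A call has 1 to 12 rows; each row is the pose to reach, as a shift and turn from the pose commanded when the call began; what a row does not reach only later rows make up. A row lasts 1/8 s, in which the tool goes at most 62.5 mm and 10.7 degrees, less where a joint would pass 70% of its speed; a pose out of reach is approached as far as the arm can. A call with a gripper value outside its range is refused whole. The fingers move at their own pace and stop on an object; FORCE is the grip in N (left out, the last holds). Time passes only in rows, so rows that repeat a pose let the fingers close. It gives the time, the measured TCP pose, the force, the opening and the grip force at its end, in the units of the state.
- status.state(): the state, without advancing time (a new reading comes with each control period).
- read_camera(name): name is "scene" or "top" or "wrist"; returns a dict with "img" (400x640x3 uint8, blue, green, red), "K" (3x3 intrinsics, pixels), "extrinsics" (4x4, takes a point from world to camera coordinates). Camera axes: x right, y down, z forward; pixel columns grow to the right and rows downward; lengths in mm; the calibration is good to about 2 mm. A picture is of the moment at which its call begins. There is no depth.
- close_job(): hands the job in; it is judged then, once.
The state is a dict: "t": time; "joints": joint angles; "qvel": joint speeds; "tau": joint torques, N m; "ee_pos": TCP position; "ee_rot": TCP orientation; "ft_force": force on the tool from outside, world axes, zero at the start; "moment": the same for the moment, N m; "finger_gap": opening from 0.0 (shut) to 1.0 (fully open); "grip_force": force on a finger pad.
Only numpy, scipy, OpenCV 4.12 (cv2) and the standard library are available. Lean on these libraries where they do the work, as an engineer would, in place of code of your own. Each camera call takes 0.05 s, during which the arm holds its last target. There are 200 camera calls.

TASK

Roll the three thumbwheels of the locked source holder to the code 7-2-5 (read from left to right as seen from the robot), each digit squarely on its index lines; then draw the check-source bar straight out of the holder by its exposed end. Lay the bar gently, without dropping it, across the two saddles of the test jig, teeth up and fully down in both slots, so that it bridges the identifier's detector head; leave the wheels on the code and do not knock the small things on the table about.

Things in the scene. Friction and masses are not known exactly. Their poses are not given: they have to be found in the camera images.
- holder: Grey steel source holder fixed to the table: box 60 mm (x) x 132 (y) x 46.5 high, 4 mm thick flange out to x = +-48 mm. Origin: centre of the underside, z up, +x away from the robot. Three black thumbwheels in a row along y stand 7.5 mm out of its flat top. The bar lies locked in a bore along y and comes out only at the -y end, and only with all three wheels within about 0.2 rad of the code.
- wheel1_top (a point): Top of the left wheel (+y end), 54 mm above the table; axes as the holder's. Every wheel: radius 24 mm, 16 mm wide, axle along y, 34 mm apart, round rim with white numerals 0-9 every 36 degrees (15 mm of rim), upright for a viewer at the robot. The digit on top, between the two black index lines on the panel, counts.
- wheel2_top (a point): Highest point of the middle wheel, 54 mm above the table. Axes as the holder's.
- wheel3_top (a point): Highest point of the right wheel (-y end, where the bar comes out), 54 mm above the table. Axes as the holder's.
- wheel1 (a joint): Turn of the left wheel, rad: digit n is on top at n x 0.6283 (7 at 4.398). Grows as the wheel's top moves along the holder's +x, away from the robot. Stops just below 0 and just above 9. Stays where it is left; it turns with about 1.3 N at the rim, so a fingertip pressed on the top and drawn across rolls it without slip.
- wheel2 (a joint): Turn of the middle wheel, likewise (2 at 1.257).
- wheel3 (a joint): Turn of the right wheel, likewise (5 at 3.142).
- bar: Check-source bar: loose square steel bar 12 mm wide (x), 172 long (y), 12 high, about 0.2 kg, black ribbed grip at its -y end. Origin: centre of the underside. Three lock teeth on top (3 wide, 4 long, 7.5 mm high, at y = 2, 36, 70 mm). At the start its last 45 mm stand out of the holder; it must move 127 mm along the holder's -y to be clear.
- bar_grip_end (a point): Middle of the bar's black grip, 22 mm from its -y end, on the bar's axis (6 mm above its underside). Axes as the bar's.
- jig: Test jig: aluminium base plate 90 x 215 mm fixed to the table, two slotted saddles in a row along its y, and a black identifier lying between them and on along +x (detector head under the gap, top 38 mm above the table). Origin: centre of the underside, z up. Saddles: 44 mm deep (x), from y = 46 to 96 mm on either side, tops 102 mm above the table; free gap of 92 mm between.
- jig_seat (a point): Where the middle of the bar's underside must rest: midway between the saddles, at the slot floors, 65 mm above the table; axes as the jig's. Slots run along y, 16 mm wide, chamfered mouth, 37 mm deep, end plates 184 mm apart. The cheeks flank the bar's last 40 mm at each end, so it can be laid in only when held near its middle. Either end may point either way.
- sample_jar: Bystander: clear plastic lidded pot, 68 mm across, 48 mm high. Origin: centre of the underside (so for all bystanders).
- vial: Bystander: small glass vial with white cap, 24 mm across, 55 mm high, standing.
- swab_tube: Bystander: clear capped tube, 22 mm across, 85 mm high, standing.
- lens_cap: Bystander: black stepped cap, 38 mm across, 24 mm high.
- white_cap: Bystander: white screw cap, 32 mm across, 13 mm high.
- spatula: Bystander: flat steel sampling spatula, about 165 mm long, lying.
- bore_mouth (a point): Centre of the bore's mouth in the holder's -y end face (y = -66 mm), 30 mm above the table. Axes as the holder's; the bar leaves along -y, guided with 1 mm play to each side, its underside 24 mm above the table.
There are look-alikes about, which are no part of the job. What is meant by the bar is not brown or yellow, and is the larger of those in its own colour.

How it is judged (in metres and radians):
On the way, in this order (a step that is already met when the one before it is completed fails the run):
1. the three wheels show 7-2-5, the bar still in the holder (value of joint wheel1 between 4.198 and 4.598 rad and value of joint wheel2 between 1.057 and 1.457 rad and value of joint wheel3 between 2.942 and 3.342 rad and horizontal distance between bar and holder below 0.06 m), for 0.2 s.
2. the bar is drawn clear of the holder (horizontal distance between bar and holder above 0.15 m), for 0.1 s.
At the end, for the whole second after the job is handed in: Wheels at 7-2-5, each within 0.2 rad (a third of a digit step) of its digit; the bar at rest, teeth up, on the floors of both jig slots: its middle within 6 mm across, 10 mm along and 4 mm in height of the seat, and in line with the jig within 0.08 rad (value of joint wheel1 between 4.198 and 4.598 rad and value of joint wheel2 between 1.057 and 1.457 rad and value of joint wheel3 between 2.942 and 3.342 rad and x of bar in the frame of jig_seat between -0.006 and 0.006 m and y of bar in the frame of jig_seat between -0.01 and 0.01 m and z of bar in the frame of jig_seat between -0.004 and 0.004 m and angle between the y axis of bar and the y axis of jig, either way round below 0.08 rad and angle between bar's own z axis and vertical below 0.1 rad and linear speed of bar below 0.02 m/s); the robot touches nothing.
It fails at once if the bar is dropped (moves faster than 0.4 m/s while the fingers do not touch it) (linear speed of bar above 0.4 m/s and contact force between the fingers and bar below 0.05 N).
It fails at once if a small bystander is pushed more than 30 mm or knocked over (distance of any of sample_jar, vial, swab_tube, lens_cap, white_cap, spatula from where it was at the start of the episode above 0.03 m or angle between any of vial, swab_tube, sample_jar's own z axis and vertical above 0.7 rad).
It also fails if it takes over 72 s, if anything falls off the work surface, if the arm or the gripper's body presses on something with over 40 N, if the wrist force passes 120 N, or if a joint passes its speed limit or range.

## Working session

There is one attempt and no reset: what is moved stays moved. The work goes in short steps, Python scripts to look and compute and a shell command to move; the robot and the scene stay as the last step left them, time stands still between calls to the robot, and variables do not carry over. Pictures are saved under pics/ and viewed, at most 10 in all, crops included, and the job is handed in when it is done.

```bash
mkdir -p pics; python3 - <<'E'
from rig import status, read_camera, manip
import cv2,pickle
s=status.state();print({k:s[k] for k in('t','ee_pos','ee_rot','finger_gap')},manip.grip_point_offset)
for n in("scene","top"):
    c=read_camera(n);cv2.imwrite(f"pics/{n}0.png",c["img"]);pickle.dump(c,open(f"{n}0.pkl","wb"));print(n,c["K"].tolist(),c["extrinsics"].round(3).tolist())
E
```

```text
{'t': 0.0, 'ee_pos': array([ 149.47099205, -503.10421523,  404.07035563]), 'ee_rot': array([ 9.89595324e-01,  1.43876985e-01, -9.35236092e-05, -7.06990272e-04]), 'finger_gap': 1.0019445896287955} 154.70000000000002
scene [[389.3838186066815, 0.0, 324.8754747528001], [0.0, 389.3838186066815, 196.81776173588764], [0.0, 0.0, 1.0]] [[-0.244, 0.97, 0.007, 104.201], [0.629, 0.164, -0.76, -240.417], [-0.738, -0.181, -0.65, 1342.437], [0.0, 0.0, 0.0, 1.0]]
top [[512.042184622827, 0.0, 319.01069603427067], [0.0, 512.042184622827, 196.34646739839957], [0.0, 0.0, 1.0]] [[0.019, -1.0, 0.006, -16.178], [-0.987, -0.019, -0.159, 490.078], [0.159, -0.003, -0.987, 1524.244], [0.0, 0.0, 0.0, 1.0]]
```

View pics/scene0.png

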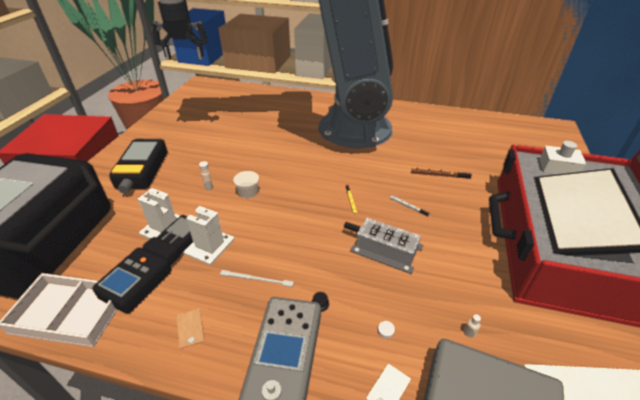

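View pics/top0.png

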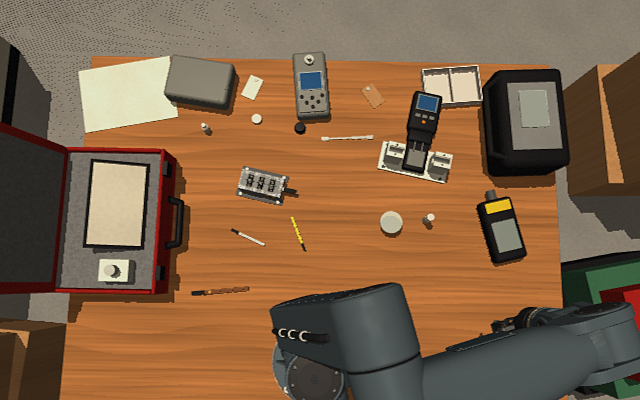

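The top view shows the holder at about (263,185), with the black grip sticking out at (290,192). The jig is at about (415,160), the jar at (391,222), the tube or vial at (429,220) and the spatula at (347,138).

Candidates for the bar:
- brown stick (220,291)
- yellow stick (298,233)
- small silver stick (247,237)
- the bar in the holder, grip at (290,192)

I choose the one in the holder. Next is a close crop of the holder and the jig.

```bash
python3 - <<'E'
import cv2,numpy as np
t=cv2.imread("pics/top0.png")
a=cv2.resize(t[160:212,230:305],None,fx=8,fy=8,interpolation=cv2.INTER_CUBIC) #600x416
cv2.imwrite("pics/hold.png",a)
b=cv2.resize(t[130:190,370:460],None,fx=8,fy=8,interpolation=cv2.INTER_CUBIC)
cv2.imwrite("pics/jig.png",b)
E
```

```text
(no output)
```

View pics/hold.png

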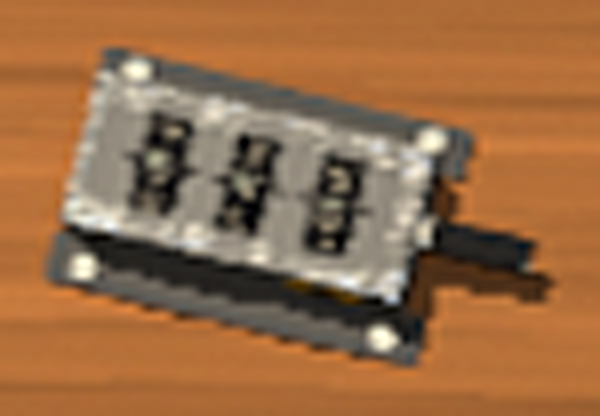

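View pics/jig.png

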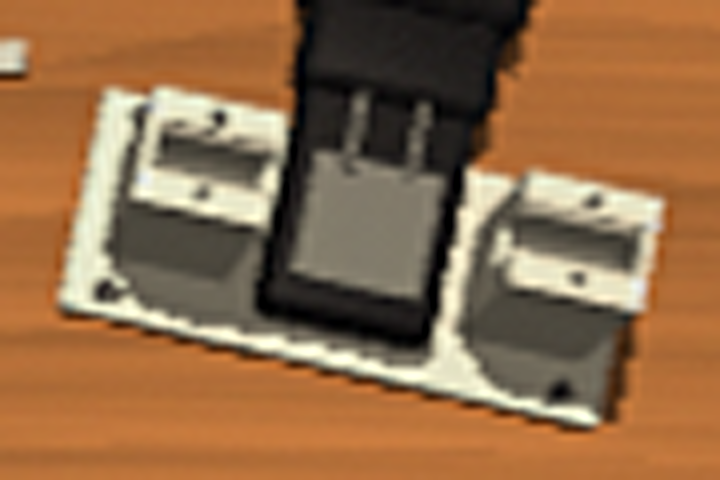

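The holder panel corners in the crop are about (102,62), (432,140), (398,300), (66,222), with the grip tip at (532,255). The jig saddles' outer top corners are about (155,88), (140,190), (663,200), (640,310). Now I'll fit poses.

```bash
cat > h.py <<'E'
import numpy as np, cv2, pickle
from scipy.optimize import least_squares
def proj(c,P):
    P=np.atleast_2d(P);q=P@c["extrinsics"][:3,:3].T+c["extrinsics"][:3,3];q=q@c["K"].T
    return q[:,:2]/q[:,2:]
def W(p,L):  # p=x,y,yaw
    L=np.atleast_2d(np.array(L,float));c,s=np.cos(p[2]),np.sin(p[2])
    return np.c_[p[0]+c*L[:,0]-s*L[:,1],p[1]+s*L[:,0]+c*L[:,1],L[:,2]]
def back(c,uv,z):
    R,t=c["extrinsics"][:3,:3],c["extrinsics"][:3,3]
    d=R.T@np.linalg.inv(c["K"])@[uv[0],uv[1],1];o=-R.T@t
    return o+d*(z-o[2])/d[2]
def fit(c,uv,L,p0):
    r=least_squares(lambda p:(proj(c,W(p,L))-uv).ravel(),p0,x_scale=[10,10,.1])
    return r.x,r.fun.reshape(-1,2)
E
python3 - <<'E'
from h import *
c=pickle.load(open("top0.pkl","rb"))
f=lambda a,o:np.array(o)+(np.array(a)+.5)/8-.5
# image up=+x, left=+y
uv=f([[102,62],[432,140],[398,300],[66,222]],[230,160])
p0=[*back(c,uv.mean(0),46.5)[:2],-.2]
p,r=fit(c,uv,[[30,66,46.5],[30,-66,46.5],[-30,-66,46.5],[-30,66,46.5]],p0);print("holder",p,r.round(2).tolist())
print("griptip", W(p,[[0,-111,36]]), back(c,f([532,255],[230,160]),36))
for n,y in(("w1",34),("w2",0),("w3",-34)):print(n,W(p,[[0,y,54]]))
uv=f([[155,88],[663,200],[640,310],[140,190]],[370,130])
p0=[*back(c,uv.mean(0),102)[:2],-.2]
p,r=fit(c,uv,[[22,96,102],[22,-96,102],[-22,-96,102],[-22,96,102]],p0);print("jig",p,r.round(2).tolist())
for n,u,z in(("jar",(391,221),48),("tall",(430,217),70),("lens",(300,128),24),("wcap",(257,119),13),("vial?",(205,126),55),("spA",(322,138),2),("spB",(372,138),2),("yellow1",(293,219),8),("yel2",(304,249),8)):print(n,back(c,u,z).round())
E
```

```text
holder [ 5.29502347e+02  1.71743321e+02 -2.08145134e-01] [[-0.13, 0.68], [0.52, 0.49], [0.12, -0.63], [-0.52, -0.54]]
griptip [[506.56470477  63.13915594  36.        ]] [504.68075361  63.71847393  36.        ]
w1 [[536.52829154 205.00946103  54.        ]]
w2 [[529.50234705 171.74332052  54.        ]]
w3 [[522.47640257 138.47718002  54.        ]]
jig [ 6.13025617e+02 -3.02774844e+02 -2.11978731e-01] [[0.46, -0.6], [0.09, -0.19], [0.18, 0.15], [-0.73, 0.62]]
jar [ 418. -225.   48.]
tall [ 430. -338.   70.]
lens [710.  57.  24.]
wcap [740. 195.  13.]
vial? [701. 349.  55.]
spA [685. -13.   2.]
spB [ 688. -172.    2.]
yellow1 [423.  72.   8.]
yel2 [331.  36.   8.]
```

```bash
python3 -m handwheel '0.03 0.055 0 5.6 0; 0.063 0.11 0 11.2 0; 0.095 0.17 0 16.8 0; 0.127 0.225 0 22.4 0; 0.16 0.28 0 28 0; 0.19 0.337 0 33.6 0; 0.22 0.39 0 39.2 0; 0.25 0.45 0 44.8 0; 0.285 0.506 0 50.4 0; 0.316 0.562 -0.02 56 0; 0.35 0.62 -0.04 61.6 0; 0.38 0.675 -0.06 61.6 0' 20
python3 - <<'E'
from rig import *
import cv2,pickle
c=read_camera("wrist");cv2.imwrite("pics/w1.png",c["img"]);pickle.dump(c,open("w1.pkl","wb"))
s=status.state();print(s['t'],s['ee_pos'],s['ee_rot'],s['joints'],s['ft_force'])
E
```

```text
t: 1.6
ee_pos: [514.7, 146.1, 353.8]
ee_rot: [0.776, 0.631, 0.0, 0.0]
ft_force: [0.3, -0.5, -0.0]
finger_gap: 0.001
grip_force: 0.0
1.65 [517.33690637 150.79667825 350.70517521] [ 7.75385112e-01  6.31487602e-01  3.74668895e-04 -1.09398858e-03] [ 0.28305687  0.28506645 -0.08898175  1.19691093  0.002307    2.05770775] [ 2.16892625  4.18430973 -0.88438811]
```

View pics/w1.png

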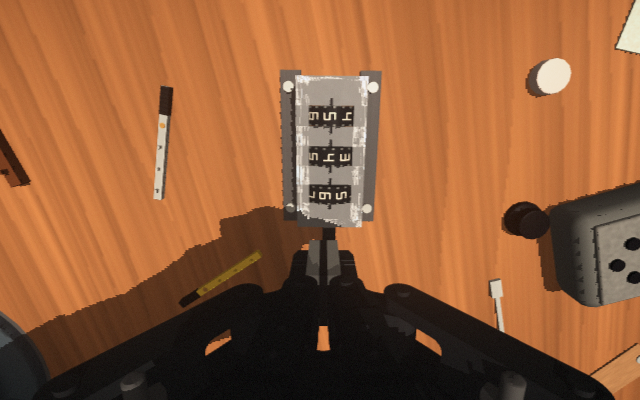

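The wrist view has image right as holder +x and image up as +y. The wheels are at (330,117), (330,157) and (330,194), and they read about 5, 4 and 6. A close crop will give the exact readings.

```bash
python3 - <<'E'
import cv2
t=cv2.imread("pics/w1.png")[64:234,270:390]
cv2.imwrite("pics/w1c.png",cv2.rotate(cv2.resize(t,None,fx=4.4,fy=4.4,interpolation=cv2.INTER_CUBIC),cv2.ROTATE_90_COUNTERCLOCKWISE))
E
```

```text
(no output)
```

View pics/w1c.png

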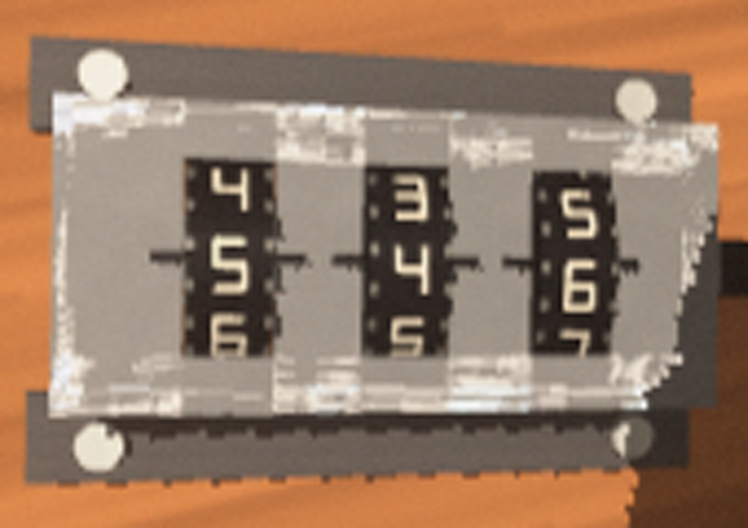

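The crop, with up as +x, shows 5, 4 and 6 sitting slightly nearer the robot than the index lines. Digit centres are 5 at (230,265), 4 at (410,270), 3 at (411,200), 6 at (579,288) and 5 at (579,214). Panel corners are (52,93), (50,413) and (718,124).

```bash
cat >> h.py <<'E'
def crop(a): # rotated w1 crop -> px
    a=np.atleast_2d(np.array(a,float)); return np.c_[270+(527-a[:,1]+.5)/4.4-.5,64+(a[:,0]+.5)/4.4-.5]
E
python3 - <<'E'
from h import *
c=pickle.load(open("w1.pkl","rb"))
print("cam pos",-c["extrinsics"][:3,:3].T@c["extrinsics"][:3,3])
L=[[30,66,46.5],[-30,66,46.5],[30,-66,46.5]]
p,r=fit(c,crop([[52,93],[50,413],[718,124]]),L,[529,171,-.208]);print(p,r.round(2).tolist())
for y,n,a in((34,5,(230,265)),(0,4,(410,270)),(0,3,(411,200)),(-34,6,(579,288)),(-34,5,(579,214))):
    uv=crop(a)[0]
    g=lambda q:(proj(c,W(p,[[24*np.sin(q[0]-n*.6283),y,30+24*np.cos(q[0]-n*.6283)]]))[0]-uv)
    s=least_squares(g,[n*.6283]);print(n,s.x,s.fun)
for y in(34,0,-34):
    for x in (-14,14): 
        pass
    print("index/top proj crop", [((q[1]-64+.5)*4.4-.5,527-((q[0]-270+.5)*4.4-.5)) for q in proj(c,W(p,[[0,y+11,46.5],[0,y,54]]))])
E
```

```text
cam pos [528.71839407 213.56765011 323.57501839]
[ 5.27842046e+02  1.74527774e+02 -2.15894862e-01] [[0.18, 0.24], [-0.26, -0.16], [0.09, -0.08]]
5 [3.06436333] [ 0.00133281 -0.10672183]
4 [2.41847356] [-0.00372736  0.15475135]
3 [2.38468031] [-0.02547789 -0.36900411]
6 [3.54451809] [ 0.00121337 -0.0175175 ]
5 [3.55287384] [-0.02669679 -0.25407759]
index/top proj crop [(np.float64(169.20071026615798), np.float64(255.1530234191248)), (np.float64(229.64737863557892), np.float64(255.1228941395097))]
index/top proj crop [(np.float64(349.732793805046), np.float64(258.3003043432842)), (np.float64(410.8837119745028), np.float64(258.3200393909278))]
index/top proj crop [(np.float64(518.3426581528121), np.float64(261.2397409203435)), (np.float64(579.9718853172162), np.float64(261.302881961808))]
```

```bash
python3 -m handwheel '0 0 0 0 0;0 0 0 0 0;0 0 0 0 0;0 0 0 0 0'; python3 -c "
from rig import status
s=status.state();print(s['ee_pos'],s['ee_rot'],s['ft_force'])"
```

```text
t: 2.15
ee_pos: [513.9, 143.2, 355.1]
ee_rot: [0.777, 0.63, 0.0, 0.0]
ft_force: [-1.1, 0.1, 0.2]
finger_gap: -0.003
grip_force: 0.0
[513.89854279 143.1971644  355.11993777] [7.76757069e-01 6.29800153e-01 4.35653892e-04 1.81700114e-04] [-1.13291671  0.11462593  0.18370397]
```

```bash
python3 - <<'E'
from h import *
from rig import *
c=read_camera("wrist");cv2.imwrite("pics/w2.png",c["img"]);pickle.dump(c,open("w2.pkl","wb"))
print("cam pos",-c["extrinsics"][:3,:3].T@c["extrinsics"][:3,3],status.state()['ee_pos'])
o=pickle.load(open("w1.pkl","rb"))
# feature tracking of panel corners / index lines from w1 to w2
g=[cv2.cvtColor(k["img"],cv2.COLOR_BGR2GRAY) for k in(o,c)]
pts=np.float32(crop([[52,93],[50,413],[718,124],[155,258],[330,261],[635,265]]))
n,st,e=cv2.calcOpticalFlowPyrLK(g[0],g[1],pts.reshape(-1,1,2),None,winSize=(13,13));n=n[:,0]
print((n-pts).round(1).tolist(),e.ravel())
L=[[30,66,46.5],[-30,66,46.5],[30,-66,46.5],[0,48,46.5],[0,16,46.5],[0,-46,46.5]]
for k,q in((o,pts),(c,n)):
    p,r=fit(k,q[:3],L[:3],[529,171,-.208]);print(p)
    print([back(k,u,46.5)[:2].round(1).tolist() for u in q])
E
```

```text
cam pos [528.11359757 210.57491263 324.95620762] [513.9537915  143.30285521 355.03062858]
[[-1.5, -3.5], [-0.699999988079071, -3.299999952316284], [-0.10000000149011612, -3.200000047683716], [-0.30000001192092896, -3.5999999046325684], [-0.20000000298023224, -3.4000000953674316], [-0.10000000149011612, -3.5]] [14.238351   6.108173   8.3907175  2.3635354  3.2198594  4.029216 ]
[ 5.27842054e+02  1.74527773e+02 -2.15894804e-01]
[[571.2, 232.8], [512.9, 245.3], [542.9, 103.6], [537.5, 221.1], [530.4, 189.1], [517.2, 127.8]]
[ 5.27429162e+02  1.74379990e+02 -2.13334705e-01]
[[570.3, 232.8], [512.5, 245.2], [542.7, 103.3], [537.4, 221.1], [530.4, 189.0], [517.1, 127.9]]
```

```bash
python3 -m handwheel '0.008 0.032 -0.05 0 0;0.016 0.0645 -0.1 0 0;0.016 0.0645 -0.118 0 0;0.016 0.0645 -0.122 0 0;0.016 0.0645 -0.126 0 0;0.016 0.0645 -0.128 0 0;0.016 0.0645 -0.129 0 0;0.016 0.0645 -0.129 0 0'
```

```text
t: 3.2
ee_pos: [530.6, 208.2, 227.5]
ee_rot: [0.777, 0.63, 0.001, 0.001]
ft_force: [-1.3, -1.7, 9.5]
finger_gap: 0.001
grip_force: 4.8
```

```bash
python3 -m handwheel '0.0035 -0.0007 0 0 0;0.007 -0.0015 0 0 0;0.0103 -0.0022 0 0 0;0.0103 -0.0022 0 0 0;0.0103 -0.0022 0.007 0 0;0.0103 -0.0022 0.007 0 0;0 0 0.007 0 0;0 0 0.006 0 0;0 0 0.001 0 0;0 0 0 0 0;0 0 0 0 0'
python3 - <<'E'
from h import *
from rig import *
c=read_camera("wrist");cv2.imwrite("pics/w3.png",c["img"]);pickle.dump(c,open("w3.pkl","wb"))
E
```

```text
t: 4.58
ee_pos: [530.9, 208.5, 227.2]
ee_rot: [0.776, 0.63, 0.001, 0.001]
ft_force: [-2.1, -3.3, 18.3]
finger_gap: -0.002
grip_force: 9.6
```

```bash
python3 -m handwheel '0.0035 -0.0007 0 0 0;0.007 -0.0015 0 0 0;0.0103 -0.0022 0 0 0;0.0103 -0.0022 0 0 0;0.0103 -0.0022 0.007 0 0;0.0103 -0.0022 0.007 0 0;0 0 0.007 0 0;0 0 0.006 0 0;0 0 0.001 0 0;0 0 0 0 0;0 0 0 0 0'
python3 -m handwheel '0.0035 -0.0007 0 0 0;0.007 -0.0015 0 0 0;0.0103 -0.0022 0 0 0;0.0103 -0.0022 0 0 0;0.0103 -0.0022 0.007 0 0;0 -0.04 0.07 0 0;-0.016 -0.0645 0.129 0 0;-0.016 -0.0645 0.129 0 0;-0.016 -0.0645 0.129 0 0;-0.016 -0.0645 0.129 0 0'
python3 - <<'E'
from h import *
from rig import *
c=read_camera("wrist");cv2.imwrite("pics/w4.png",c["img"]);pickle.dump(c,open("w4.pkl","wb"))
t=c["img"][64:234,270:390]
cv2.imwrite("pics/w4c.png",cv2.rotate(cv2.resize(t,None,fx=4.4,fy=4.4,interpolation=cv2.INTER_CUBIC),cv2.ROTATE_90_COUNTERCLOCKWISE))
print(status.state()['ee_pos'])
E
```

```text
t: 6.0
ee_pos: [531.1, 208.5, 227.3]
ee_rot: [0.776, 0.63, 0.002, 0.001]
ft_force: [-1.3, -3.6, 18.7]
finger_gap: 0.004
grip_force: 9.1
t: 7.25
ee_pos: [514.0, 144.4, 352.8]
ee_rot: [0.776, 0.63, -0.001, -0.001]
ft_force: [-0.5, 0.8, -0.3]
finger_gap: 0.0
grip_force: 0.0
[514.01190391 144.49351152 352.62416622]
```

View pics/w4c.png

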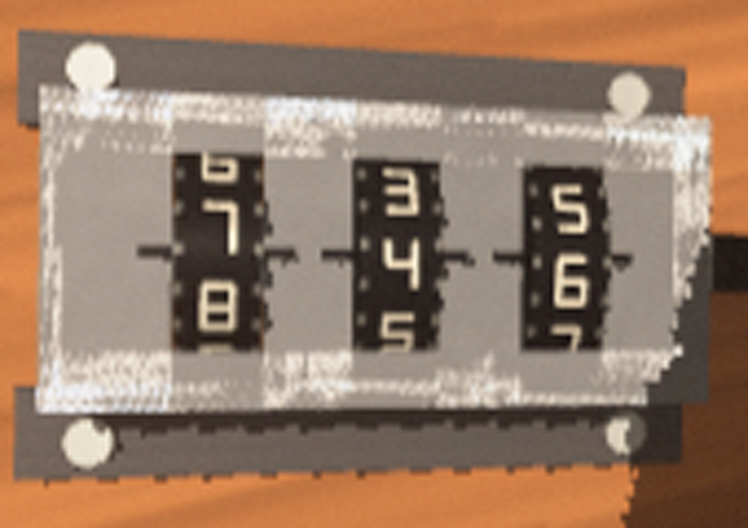

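Wheel 1's 7 is at Y=228 against the index line at 252, so it overshot by about 0.19 rad. I'll roll it back about 4.5 mm, then do wheel 2.

```bash
python3 -m handwheel '0.012 0.032 -0.06 0 0;0.023 0.063 -0.115 0 0;0.023 0.063 -0.122 0 0;0.023 0.063 -0.126 0 0;0.023 0.063 -0.1285 0 0;0.023 0.063 -0.1285 0 0;0.021 0.0634 -0.1285 0 0;0.0191 0.0638 -0.1285 0 0;0.0191 0.0638 -0.1285 0 0;0.0191 0.0638 -0.118 0 0;0.018 0.029 -0.118 0 0;0.018 0.029 -0.118 0 0'
python3 -m handwheel '0 0 -0.005 0 0;0 0 -0.0105 0 0;0 0 -0.0105 0 0;-0.004 0.0008 -0.0105 0 0;-0.0081 0.0017 -0.0105 0 0;-0.0081 0.0017 -0.0105 0 0;-0.0081 0.0017 -0.004 0 0;0 0 -0.004 0 0;0 0 -0.004 0 0'
python3 -m handwheel '0 0 -0.005 0 0;0 0 -0.0065 0 0;0 0 -0.0065 0 0;-0.004 0.0008 -0.0065 0 0;-0.0081 0.0017 -0.0065 0 0;-0.0081 0.0017 -0.0065 0 0;-0.0081 0.0017 0 0 0;0 0 0 0 0;0 0 0 0 0'
python3 -m handwheel '0 0 -0.005 0 0;0 0 -0.0065 0 0;0 0 -0.0065 0 0;-0.004 0.0008 -0.0065 0 0;-0.0081 0.0017 -0.0065 0 0;-0.0081 0.0017 -0.0065 0 0;-0.0081 0.0017 0 0 0;-0.007 -0.032 0 0 0;-0.007 -0.032 0 0 0;-0.007 -0.032 0 0 0'
```

```text
t: 8.8
ee_pos: [531.8, 171.5, 237.0]
ee_rot: [0.777, 0.63, -0.0, 0.0]
ft_force: [0.8, 0.8, -0.6]
finger_gap: 0.0
grip_force: 0.0
t: 9.93
ee_pos: [532.7, 173.2, 232.0]
ee_rot: [0.776, 0.63, -0.0, -0.0]
ft_force: [-0.2, 0.6, 0.2]
finger_gap: -0.0
grip_force: 0.0
t: 11.05
ee_pos: [532.7, 173.0, 232.0]
ee_rot: [0.776, 0.63, -0.0, -0.0]
ft_force: [-0.4, -0.2, 0.9]
finger_gap: -0.002
grip_force: 0.0
t: 12.3
ee_pos: [525.0, 141.2, 232.1]
ee_rot: [0.777, 0.63, -0.0, -0.0]
ft_force: [-0.1, -0.2, 0.2]
finger_gap: 0.003
grip_force: 0.0
```

```bash
python3 -m handwheel '0 0 -0.005 0 0;0 0 -0.0065 0 0;0 0 -0.0065 0 0;-0.004 0.0008 -0.0065 0 0;-0.0088 0.0019 -0.0065 0 0;-0.0088 0.0019 -0.0065 0 0;-0.0088 0.0019 0 0 0;-0.011 0.003 0.06 0 0;-0.011 0.003 0.122 0 0;-0.011 0.003 0.122 0 0;-0.011 0.003 0.122 0 0;-0.011 0.003 0.122 0 0'
python3 - <<'E'
from h import *
from rig import *
c=read_camera("wrist");cv2.imwrite("pics/w5.png",c["img"]);pickle.dump(c,open("w5.pkl","wb"))
t=c["img"][64:234,270:390]
cv2.imwrite("pics/w5c.png",cv2.rotate(cv2.resize(t,None,fx=4.4,fy=4.4,interpolation=cv2.INTER_CUBIC),cv2.ROTATE_90_COUNTERCLOCKWISE))
print(status.state()['ee_pos'])
E
```

```text
t: 13.8
ee_pos: [513.7, 144.1, 352.9]
ee_rot: [0.776, 0.63, -0.001, -0.001]
ft_force: [0.5, -0.8, -0.4]
finger_gap: -0.001
grip_force: 0.0
[513.72555262 144.08572035 352.91399262]
```

View pics/w5c.png

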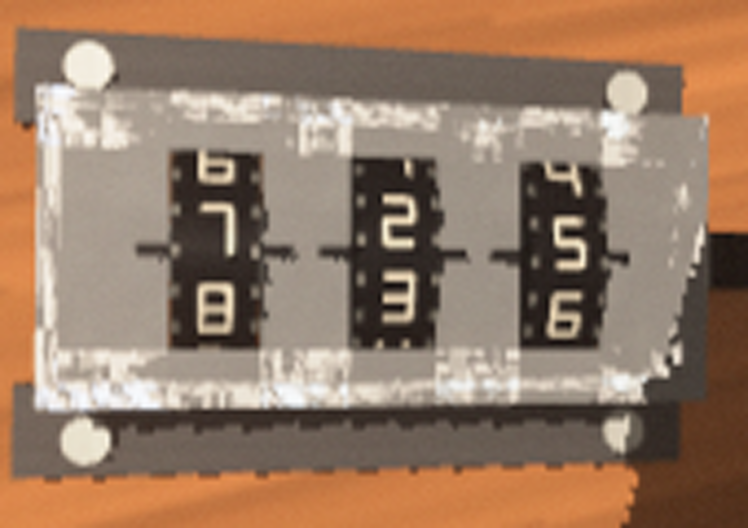

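Wheel 1's 7 is at 229 (line at 250), wheel 2's 2 is at 224 (line at 253) and wheel 3's 5 is at 244 (line at 257). They still need about -4.0, -5.9 and -2.8 mm.

```bash
python3 -m handwheel '0.012 0.032 -0.06 0 0;0.023 0.063 -0.115 0 0;0.023 0.063 -0.122 0 0;0.023 0.063 -0.1295 0 0;0.023 0.063 -0.1295 0 0;0.023 0.063 -0.1295 0 0;0.0205 0.0635 -0.1295 0 0;0.0179 0.0641 -0.1295 0 0;0.0179 0.0641 -0.1295 0 0;0.0179 0.0641 -0.118 0 0;0.017 0.029 -0.118 0 0;0.017 0.029 -0.118 0 0'
python3 -m handwheel '0 0 -0.006 0 0;0 0 -0.0115 0 0;0 0 -0.0115 0 0;-0.0034 0.0007 -0.0115 0 0;-0.0068 0.0015 -0.0115 0 0;-0.0068 0.0015 -0.0115 0 0;-0.0068 0.0015 -0.004 0 0;-0.007 -0.032 -0.004 0 0;-0.007 -0.032 -0.004 0 0;-0.007 -0.032 -0.004 0 0'
python3 -m handwheel '0 0 -0.005 0 0;0 0 -0.0075 0 0;0 0 -0.0075 0 0;-0.002 0.0004 -0.0075 0 0;-0.0039 0.0008 -0.0075 0 0;-0.0039 0.0008 -0.0075 0 0;-0.0039 0.0008 0 0 0;-0.010 0.003 0.06 0 0;-0.010 0.003 0.122 0 0;-0.010 0.003 0.122 0 0;-0.010 0.003 0.122 0 0;-0.010 0.003 0.122 0 0'
python3 - <<'E'
from h import *
from rig import *
c=read_camera("wrist");cv2.imwrite("pics/w6.png",c["img"]);pickle.dump(c,open("w6.pkl","wb"))
t=c["img"][64:234,270:390]
cv2.imwrite("pics/w6c.png",cv2.rotate(cv2.resize(t,None,fx=4.4,fy=4.4,interpolation=cv2.INTER_CUBIC),cv2.ROTATE_90_COUNTERCLOCKWISE))
print(status.state()['ee_pos'])
E
```

```text
t: 15.35
ee_pos: [530.9, 171.3, 237.3]
ee_rot: [0.777, 0.629, -0.0, 0.0]
ft_force: [1.0, 0.6, -0.3]
finger_gap: 0.001
grip_force: 0.0
t: 16.6
ee_pos: [524.1, 141.5, 232.2]
ee_rot: [0.776, 0.63, -0.0, -0.0]
ft_force: [0.5, 0.1, 0.3]
finger_gap: -0.0
grip_force: 0.0
t: 18.1
ee_pos: [513.7, 144.2, 352.9]
ee_rot: [0.776, 0.63, -0.001, -0.001]
ft_force: [-0.5, -0.6, 0.4]
finger_gap: -0.001
grip_force: 0.0
[513.71748012 144.0972649  352.88843852]
```

View pics/w6c.png

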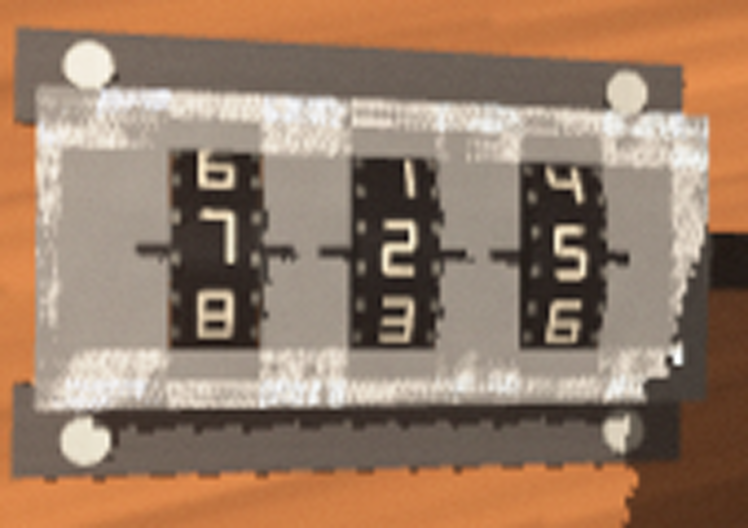

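Wheels 2 and 3 are now on their lines, within 0.04 rad. Wheel 1's 7 is at 237 against 251, about 0.11 rad high, so I'll trim it by about -2.7 mm, settling above the wheel first.

```bash
python3 -m handwheel '0.012 0.032 -0.06 0 0;0.022 0.063 -0.115 0 0;0.022 0.063 -0.121 0 0;0.022 0.063 -0.121 0 0;0.022 0.063 -0.121 0 0;0.022 0.063 -0.126 0 0;0.022 0.063 -0.1295 0 0;0.022 0.063 -0.1295 0 0;0.020 0.0634 -0.1295 0 0;0.0182 0.0638 -0.1295 0 0;0.0182 0.0638 -0.1295 0 0;0.0182 0.0638 -0.118 0 0'
python3 -m handwheel '-0.01 -0.03 0.06 0 0;-0.0182 -0.0638 0.118 0 0;-0.0182 -0.0638 0.118 0 0;-0.0182 -0.0638 0.118 0 0;-0.0182 -0.0638 0.118 0 0'
python3 - <<'E'
from h import *
from rig import *
c=read_camera("wrist");cv2.imwrite("pics/w7.png",c["img"]);pickle.dump(c,open("w7.pkl","wb"))
o=pickle.load(open("w6.pkl","rb"))
g=[cv2.cvtColor(cv2.resize(k["img"],None,fx=4,fy=4,interpolation=cv2.INTER_CUBIC),cv2.COLOR_BGR2GRAY) for k in(o,c)]
# px of digits 7,2,5 and index line in w6 crop; template-match into w7 -> shift along image x (holder +x), in crop px (4.4/px)
for n,a,h in(("7",(216,237),(9,6)),("8",(216,315),(9,6)),("line",(155,251),(4,8)),("2",(398,248),(9,6)),("5",(570,253),(9,6))):
    u=(crop(a)[0]+.5)*4-.5
    x,y=u.astype(int);hy,hx=h[0]*2,h[1]*4
    t=g[0][y-hy:y+hy,x-hx:x+hx];S=40
    r=cv2.matchTemplate(g[1][y-hy-S:y+hy+S,x-hx-S:x+hx+S],t,cv2.TM_CCOEFF_NORMED);_,v,_,l=cv2.minMaxLoc(r)
    print(n,"crop px shift +x:",(l[0]-S)*1.1,"y",(l[1]-S)*1.1,round(v,2))
# wrist view size of holder-mounted grip: estimate pose via tracked corners
pts=np.float32(crop([[52,93],[50,413],[718,124],[155,258],[330,261],[635,265]]))
E
```

```text
t: 19.65
ee_pos: [532.2, 207.5, 237.1]
ee_rot: [0.777, 0.63, 0.0, 0.0]
ft_force: [-0.6, 0.1, -0.1]
finger_gap: -0.003
grip_force: 0.0
t: 20.27
ee_pos: [513.9, 144.4, 353.1]
ee_rot: [0.776, 0.63, -0.001, -0.001]
ft_force: [0.1, -0.1, -0.3]
finger_gap: -0.002
grip_force: 0.0
7 crop px shift +x: -17.6 y 2.2 0.98
8 crop px shift +x: -14.3 y 2.2 0.75
line crop px shift +x: -1.1 y 3.3000000000000003 0.99
2 crop px shift +x: -2.2 y 2.2 0.97
5 crop px shift +x: -2.2 y 1.1 0.96
```

All wheels are on the code. Now I'll grip the bar's exposed end.

```bash
python3 -m handwheel '-0.003 -0.03 -0.03 0 0.04;-0.0053 -0.057 -0.06 0 0.04;-0.0053 -0.057 -0.09 0 0.04;-0.0053 -0.057 -0.12 0 0.04;-0.0053 -0.057 -0.15 0 0.04;-0.0053 -0.057 -0.17 0 0.04;-0.0053 -0.057 -0.17 0 0.04;-0.0053 -0.057 -0.17 0 0.04;-0.0053 -0.057 -0.17 0 0;-0.0053 -0.057 -0.17 0 0;-0.0053 -0.057 -0.17 0 0;-0.0053 -0.057 -0.17 0 0' 40
```

```text
t: 21.82
ee_pos: [509.1, 87.1, 185.1]
ee_rot: [0.776, 0.63, 0.001, 0.0]
ft_force: [-1.4, 0.5, 6.8]
finger_gap: 0.129
grip_force: 42.9
```

```bash
python3 -m handwheel '-0.0013 -0.0059 0 0 0;-0.0029 -0.0137 0 0 0;-0.0046 -0.0215 0 0 0;-0.0063 -0.0293 0 0 0;-0.008 -0.0372 0 0 0;-0.0097 -0.045 0 0 0;-0.0113 -0.0528 0 0 0;-0.0126 -0.0587 0 0 0;-0.0126 -0.0587 0 0 0;-0.0126 -0.0587 0 0 0'
```

```text
t: 23.08
ee_pos: [495.9, 27.9, 184.3]
ee_rot: [0.777, 0.63, -0.001, 0.0]
ft_force: [0.0, -2.7, 2.6]
finger_gap: 0.129
grip_force: 42.5
```

```bash
python3 -m handwheel '0 0 0 0 0.03;0 0 0 0 0.04;0 0 0.02 0 0.04;0 0 0.045 0 0.04;0.007 0.031 0.045 0 0.04;0.0135 0.0626 0.045 0 0.04;0.0135 0.0626 0.045 0 0.04;0.0135 0.0626 0.045 0 0.04;0.0135 0.0626 0.02 0 0.04;0.0135 0.0626 0.0 0 0.04;0.0135 0.0626 0.0 0 0.04;0.0135 0.0626 0.0 0 0.04'
python3 -m handwheel '0 0 0 0 0;0 0 0 0 0;0 0 0 0 0;0 0 0 0 0' 80
```

```text
t: 24.58
ee_pos: [509.8, 90.5, 185.0]
ee_rot: [0.777, 0.63, 0.0, 0.0]
ft_force: [0.1, -0.8, 0.6]
finger_gap: 0.474
grip_force: 0.0
t: 25.08
ee_pos: [509.8, 90.9, 185.3]
ee_rot: [0.776, 0.63, 0.0, 0.0]
ft_force: [-1.5, -1.4, 5.8]
finger_gap: 0.123
grip_force: 77.9
```

```bash
python3 -m handwheel '-0.0013 -0.0059 0 0 0;-0.0029 -0.0137 0 0 0;-0.0046 -0.0215 0 0 0;-0.0063 -0.0293 0 0 0;-0.008 -0.0372 0 0 0;-0.0097 -0.045 0 0 0;-0.0113 -0.0528 0 0 0;-0.0130 -0.0606 0 0 0;-0.0147 -0.0684 0 0 0;-0.0164 -0.0763 0 0 0;-0.0189 -0.088 0 0 0;-0.0189 -0.088 0 0 0'
python3 - <<'E'
from h import *
from rig import *
for n in("wrist","top"):
    c=read_camera(n);cv2.imwrite(f"pics/{n}8.png",c["img"]);pickle.dump(c,open(f"{n}8.pkl","wb"))
E
```

```text
t: 26.58
ee_pos: [490.5, 2.2, 184.4]
ee_rot: [0.777, 0.63, -0.0, -0.0]
ft_force: [-0.6, 0.1, -2.1]
finger_gap: 0.121
grip_force: 77.9
```

```bash
python3 -m handwheel '0 0 0.02 0 0;0 0 0.05 0 0;0 0 0.08 0 0;0 -0.02 0.11 0 0;0.01 -0.05 0.14 0 0;0.025 -0.09 0.16 0 0;0.04 -0.14 0.16 0 0;0.055 -0.19 0.16 0 0;0.07 -0.24 0.16 0 0;0.085 -0.29 0.16 0 0;0.1 -0.34 0.16 0 0;0.108 -0.374 0.16 0 0'
python3 -m handwheel '0 0 0 0 0;0 0 0 0 0;0 0 0 0 0'
python3 - <<'E'
from h import *
from rig import *
c=read_camera("wrist");cv2.imwrite("pics/w9.png",c["img"]);pickle.dump(c,open("w9.pkl","wb"))
print(-c["extrinsics"][:3,:3].T@c["extrinsics"][:3,3],status.state()["ee_pos"])
p=[613,-302.8,-.212]
print(proj(c,W(p,[[22,96,102],[22,-96,102],[-22,-96,102],[-22,96,102],[22,46,102],[-22,46,102],[8,96,102],[-8,96,102]])).round(1).tolist())
E
```

```text
t: 28.18
ee_pos: [599.4, -373.0, 343.7]
ee_rot: [0.777, 0.63, -0.0, -0.0]
ft_force: [0.7, 0.0, -2.0]
finger_gap: 0.125
grip_force: 78.2
t: 28.55
ee_pos: [598.9, -369.8, 344.7]
ee_rot: [0.776, 0.631, -0.0, -0.0]
ft_force: [0.3, -0.1, -2.3]
finger_gap: 0.123
grip_force: 78.3
[ 612.84345333 -302.40765962  314.50321316] [ 598.88915371 -369.85054737  344.83725213]
[[362.9, -65.7], [352.1, 247.6], [291.9, 247.3], [284.9, -66.3], [359.5, 32.5], [287.1, 32.0], [338.1, -65.9], [309.7, -66.1]]
```

```bash
python3 - <<'E'
import cv2,numpy as np
t=cv2.imread("pics/w9.png")
a=[cv2.resize(t[y:y+190,260:390],None,fx=3,fy=3,interpolation=cv2.INTER_CUBIC) for y in(0,110)]
cv2.imwrite("pics/w9c.png",np.hstack(a))
E
```

```text
(no output)
```

View pics/w9c.png

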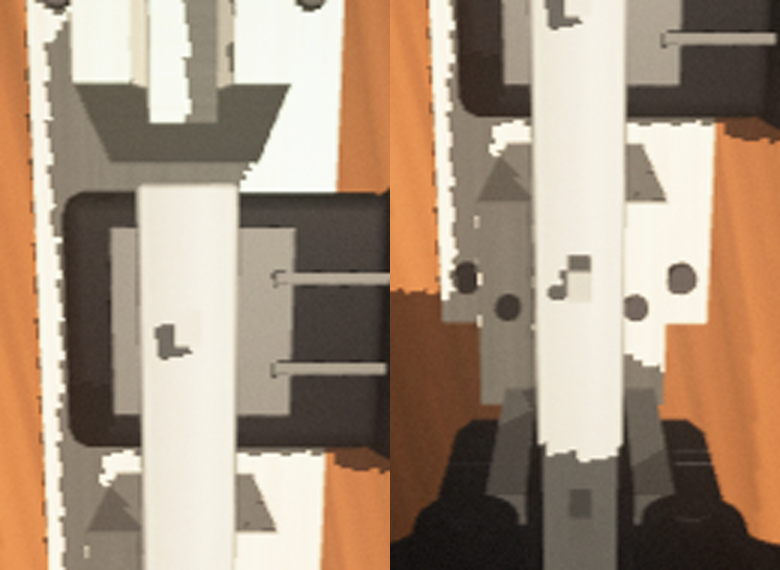

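The crop shows the bar held at the teeth with its far end at left-panel (138–238,185). The +y saddle's inner top edge runs (74,84)–(291,84). The −y saddle's inner corners are at right-panel (87,200) and (277,200), with the outer-left corner at (90,403).

```bash
python3 - <<'E'
from h import *
c=pickle.load(open("w9.pkl","rb"))
f=lambda a,oy:[260+(a[0]+.5)/3-.5,oy+(a[1]+.5)/3-.5]
L=[[-22,46,102],[22,46,102],[-22,-46,102],[22,-46,102],[-22,-96,102]]
uv=np.array([f((74,84),0),f((291,84),0),f((87,200),110),f((277,200),110),f((90,403),110)])
p,r=fit(c,uv,L,[613,-303,-.212]);print("jig",p,r.round(2).tolist())
T=np.array([598.9,-369.8]);yaw=-np.pi/180*11.85
ex=np.array([np.cos(yaw),np.sin(yaw)]);ey=np.array([-np.sin(yaw),np.cos(yaw)])
q=[0.776,0.631];a=2*np.arctan2(q[1],q[0]);print("toolx yaw",np.degrees(a))
for n,(u,oy) in {"endL":((138,185),0),"endR":((238,185),0),"midL":((143,440),0),"midR":((237,440),0),"nearL":((539-390,440),110),"nearR":((622-390,440),110),"jig slot L":((133,84),0),"R":((231,84),0)}.items():
    z=102 if "j" in n or n=="R" else 196
    w=back(c,f(u,oy),z)[:2];d=w-T;print(n,w.round(1),"rel tool x,y",(d@ex).round(1),(d@ey).round(1))
d=p[:2]-T;print("jig rel",d@ex,d@ey)
E
```

```text
jig [ 6.11968343e+02 -2.99891980e+02 -2.09728688e-01] [[-0.2, -0.45], [0.17, -0.1], [-0.54, 0.25], [0.33, 0.49], [0.26, -0.01]]
toolx yaw 78.23217833922793
endL [ 610.5 -285.2] rel tool x,y -6.0 85.2
endR [ 621.8 -287.6] rel tool x,y 5.5 85.2
midL [ 604.7 -313.9] rel tool x,y -5.8 55.9
midR [ 616.1 -316.2] rel tool x,y 5.8 56.0
nearL [ 595.7 -357.8] rel tool x,y -5.6 11.1
nearR [ 606.9 -360.1] rel tool x,y 5.8 11.1
jig slot L [ 611.7 -253. ] rel tool x,y -11.4 116.9
R [ 631.1 -257. ] rel tool x,y 8.4 117.0
jig rel -1.5657876497441983 71.10176603393145
```

The bar is centred in the pads, with its far end 85.2 mm ahead of the grasp. The target TCP over the seat is about (612.3, -299.9).

```bash
python3 -m handwheel '0.003 0.015 0 0 0;0.006 0.035 0 0 0;0.010 0.055 0 0 0;0.0134 0.07 0 0 0;0.0134 0.07 0 0 0;0.0134 0.07 0 0 0;0.0134 0.07 0 0 0;0.0134 0.07 0 0 0;0.0134 0.07 0 0 0'
python3 -c "
from rig import status
s=status.state();print(s['ee_pos'],s['ft_force'])"
```

```text
t: 29.72
ee_pos: [612.1, -301.4, 344.4]
ee_rot: [0.777, 0.63, -0.0, -0.0]
ft_force: [1.1, 0.4, -1.4]
finger_gap: 0.121
grip_force: 78.3
[ 612.08614849 -301.42904576  344.35658404] [ 1.05454635  0.40937716 -1.3527129 ]
```

```bash
python3 -m handwheel '0.0003 0.0015 -0.02 0 0;0.0003 0.0015 -0.04 0 0;0.0003 0.0015 -0.055 0 0;0.0003 0.0015 -0.068 0 0;0.0003 0.0015 -0.074 0 0;0.0003 0.0015 -0.078 0 0;0.0003 0.0015 -0.082 0 0;0.0003 0.0015 -0.086 0 0;0.0003 0.0015 -0.09 0 0;0.0003 0.0015 -0.094 0 0;0.0003 0.0015 -0.098 0 0;0.0003 0.0015 -0.098 0 0'
```

```text
t: 31.22
ee_pos: [612.4, -299.5, 246.0]
ee_rot: [0.776, 0.63, -0.0, -0.0]
ft_force: [-0.2, -0.3, -2.4]
finger_gap: 0.119
grip_force: 78.4
```

Entered the slots with no contact force. Lowering the rest slowly.

```bash
python3 -m handwheel '0 0 -0.004 0 0;0 0 -0.008 0 0;0 0 -0.012 0 0;0 0 -0.015 0 0;0 0 -0.017 0 0;0 0 -0.0185 0 0;0 0 -0.0195 0 0;0 0 -0.0195 0 0'
```

```text
t: 32.22
ee_pos: [612.5, -299.5, 227.2]
ee_rot: [0.776, 0.63, 0.0, 0.0]
ft_force: [-0.3, 1.1, -0.0]
finger_gap: 0.123
grip_force: 78.7
```

```bash
python3 -m handwheel '0 0 -0.001 0 0;0 0 -0.0015 0 0;0 0 -0.0015 0 0;0 0 -0.0015 0 0'
```

```text
t: 32.72
ee_pos: [612.5, -299.5, 226.8]
ee_rot: [0.776, 0.63, 0.0, 0.0]
ft_force: [-2.5, 2.4, 8.4]
finger_gap: 0.12
grip_force: 79.9
```

The bar is on the floor: 8 N of support at TCP z 226.8, as expected. I'll release it and retreat straight up.

```bash
python3 -m handwheel '0 0 0 0 0.015;0 0 0 0 0.025;0 0 0 0 0.035;0 0 0 0 0.035;0 0 0.01 0 0.035;0 0 0.03 0 0.035;0 0 0.06 0 0.035;0 0 0.1 0 0.035;0 0 0.13 0 0.035;0 0 0.13 0 0.035'
python3 -m handwheel '-0.014 -0.068 0 0 0.035;-0.014 -0.068 0 0 0.035;-0.014 -0.068 0 0 0.035;-0.014 -0.068 0 0 0.035;-0.014 -0.068 0 0 0.035'
python3 - <<'E'
from h import *
from rig import *
c=read_camera("wrist");cv2.imwrite("pics/w10.png",c["img"]);pickle.dump(c,open("w10.pkl","wb"))
s=status.state();print(s['ee_pos'],s['ft_force'])
# where would a seated bar be in the picture: check brightness across the bar at z=77 between saddles
p=[612,-299.9,-.2097]
g=cv2.cvtColor(c["img"],cv2.COLOR_BGR2GRAY)
for y in(-30,-15,20,30,70,80,85,90):
    uv=proj(c,W(p,[[x,y,77] for x in range(-14,15,2)]))
    print(y,[int(g[int(round(v)),int(round(u))]) if 0<=v<400 else -1 for u,v in uv])
E
```

```text
t: 33.98
ee_pos: [612.9, -299.8, 359.1]
ee_rot: [0.776, 0.63, 0.001, 0.003]
ft_force: [0.2, -0.0, -0.9]
finger_gap: 0.409
grip_force: 0.0
t: 34.6
ee_pos: [598.8, -366.5, 355.5]
ee_rot: [0.776, 0.631, 0.0, -0.0]
ft_force: [-0.5, 0.0, -0.4]
finger_gap: 0.407
grip_force: 0.0
[ 598.83657384 -366.59649353  355.53992949] [0.48793608 0.64414243 0.01409502]
-30 [96, 96, 97, 98, 100, 217, 187, 187, 185, 186, 230, 219, 199, 123, 126]
-15 [156, 156, 73, 76, 73, 223, 229, 231, 230, 232, 232, 160, 162, 161, 161]
20 [164, 166, 118, 75, 73, 227, 232, 233, 234, 236, 232, 169, 167, 169, 170]
30 [106, 105, 108, 108, 98, 225, 232, 232, 235, 236, 234, 107, 110, 195, 226]
70 [246, 226, 225, 196, 211, 229, 229, 147, 190, 114, 111, 170, 157, 241, 247]
80 [-1, -1, -1, -1, -1, -1, -1, -1, -1, -1, -1, -1, -1, -1, -1]
85 [-1, -1, -1, -1, -1, -1, -1, -1, -1, -1, -1, -1, -1, -1, -1]
90 [-1, -1, -1, -1, -1, -1, -1, -1, -1, -1, -1, -1, -1, -1, -1]
```

The bar spans about -5 to +7 mm across the slot along the visible span, at the seated height and in line with the jig. Handing in.

```bash
python3 -c "
from rig import close_job
print(close_job())"
```

```text
the job is handed in; nothing more can be done
None
```

I rolled the wheels to 7-2-5, drew the bar and laid it across both jig saddles with no drop or contact trouble seen, then handed the job in at about 35 s; no verdict came back, and I did not re-check the wheels after drawing the bar.

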